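Put the seasonings back on their colour-coded dishes

TASK

Put each seasoning back where it belongs: stand the red-, yellow- and green-lidded spice jars and the black-capped dropper bottle each in the low dish of the colour of its lid or cap, upright and flat on the dish's floor inside the rim. Leave the salt and pepper shakers standing where they are.

Things in the scene. Friction and masses are not known exactly. Their poses are not given: they have to be found in the camera images.
- jar_red: Glass spice jar with a red screw lid, round and upright, 44 mm across and 109 mm tall; body 43 mm across, the lid is the top 20 mm and is gripped from above. Loose, about 0.11 kg. Origin at the centre of its underside, z up.
- jar_yellow: Glass spice jar with a yellow screw lid, round and upright, 44 mm across and 100 mm tall; body 43 mm across, the lid is the top 20 mm and is gripped from above. Loose, about 0.11 kg. Origin at the centre of its underside, z up.
- jar_green: Glass spice jar with a green screw lid, round and upright, 45 mm across and 106 mm tall; body 45 mm across, the lid is the top 20 mm and is gripped from above. Loose, about 0.11 kg. Origin at the centre of its underside, z up.
- bottle_black: Small round brown glass dropper bottle with a black cap and black rubber bulb: glass body 33 mm across up to 70 mm high (grip it there, by its upper half), cap 24 mm across up to 77 mm, bulb 13 mm across up to 102 mm. Upright, loose, about 0.07 kg. Origin at the centre of its underside, z up.
- dish_red: Round red plastic dish with a small cork disc in its floor, fixed to the table: 79 mm across outside, 66 mm inside, rim 10 mm high, floor 4 mm thick. Origin at the centre of its underside, z up (the floor a jar stands on is at z = 4 mm).
- dish_yellow: Round yellow plastic dish with a small cork disc in its floor, fixed to the table: 79 mm across outside, 66 mm inside, rim 10 mm high, floor 4 mm thick. Origin at the centre of its underside, z up (the floor a jar stands on is at z = 4 mm).
- dish_green: Round green plastic dish with a small cork disc in its floor, fixed to the table: 79 mm across outside, 66 mm inside, rim 10 mm high, floor 4 mm thick. Origin at the centre of its underside, z up (the floor a jar stands on is at z = 4 mm).
- dish_black: Round black plastic dish with a small cork disc in its floor, fixed to the table: 67 mm across outside, 54 mm inside, rim 10 mm high, floor 4 mm thick. Origin at the centre of its underside, z up (the floor a jar stands on is at z = 4 mm).
- salt: Salt shaker: clear glass with white contents, light grey cap. Round, 44 mm across, 90 mm tall, upright and loose. Has no dish and is to stay where it is. Origin at the centre of its underside, z up.
- pepper: Pepper shaker: clear glass with dark grey contents, light grey cap. Round, 44 mm across, 90 mm tall, upright and loose. Has no dish and is to stay where it is. Origin at the centre of its underside, z up.

How it is judged:
At the end, for the whole second after the job is handed in: Each jar and the dropper bottle stands within 15 mm of the centre of the dish of its own colour, flat on its floor (underside 1 to 7 mm above the dish's), within 0.08 rad of upright, at rest; both shakers are upright (0.1 rad) within 20 mm of where they began (horizontal distance between jar_red and dish_red below 0.015 m and z of jar_red in the frame of dish_red between 0.001 and 0.007 m and angle between each of jar_red, jar_yellow, jar_green, bottle_black's own z axis and vertical below 0.08 rad and linear speed of each of jar_red, jar_yellow, jar_green, bottle_black below 0.02 m/s and horizontal distance between jar_yellow and dish_yellow below 0.015 m and z of jar_yellow in the frame of dish_yellow between 0.001 and 0.007 m and horizontal distance between jar_green and dish_green below 0.015 m and z of jar_green in the frame of dish_green between 0.001 and 0.007 m and horizontal distance between bottle_black and dish_black below 0.015 m and z of bottle_black in the frame of dish_black between 0.001 and 0.007 m and angle between each of salt, pepper's own z axis and vertical below 0.1 rad and distance of each of salt, pepper from where it was at the start of the episode below 0.02 m); the robot touches nothing.
It fails at once if the salt shaker is moved more than 20 mm or tipped (distance of salt from where it was at the start of the episode above 0.02 m or angle between salt's own z axis and vertical above 0.35 rad).
It fails at once if the pepper shaker is moved more than 20 mm or tipped (distance of pepper from where it was at the start of the episode above 0.02 m or angle between pepper's own z axis and vertical above 0.35 rad).
It also fails if it takes over 93 s, if anything falls off the work surface, if the arm or the gripper's body presses on something with over 40 N, if the wrist force passes 120 N, or if a joint passes its speed limit or range.

ROBOT

A 7-joint arm with a two-finger parallel gripper is mounted at the origin on a cart in front of the work surface, level with it; the furniture and walls round the work are solid. World frame = base frame: x ahead of the robot, y to its left, z up, the work surface at z = 0. Lengths are in m, angles in rad, forces in N, time in s.
With the tool pointing down it reaches from about 0.4 to 0.925 m from the base axis. Payload 5.6 kg.
Tool frame: the origin (TCP) lies midway between the tips of the shut fingers; the grasp point (between the pads) lies 19 mm behind it; z points along the fingers, y is the line along which they close (so a half turn about z gives the same grasp; the last joint's range is limited). The gripper opens to 85 mm and grips with 20 to 120 N. Pads are 22 mm wide; open, the fingers measure 114 mm over their backs; the gripper's body (76 mm by 85 mm) begins 54 mm behind the grasp point. The pads swing forward as they close: fully open they stand 13 mm farther back than shut.
Start: joints at [1.19, 0.468, -0.012, 1.603, 0.006, 1.071, -0.056], TCP at [0.215, -0.613, 0.231] pointing down, gripper open.
Joint ranges: [-2.53, 2.53], [-0.31, 2.02], [-1.57, 1.55], [0.28, 2.44], [-1.29, 4.43], [0.15, 1.84], [-2.92, 2.92]. Speed limits (rad/s): [2.57, 2.57, 3.14, 3.14, 3.14, 3.14, 3.14].

INTERFACE

Orientations are given as a rotation vector (axis times angle).
In Python, from bench import env gives the robot as it stands.
- The arm moves only by the tool carry_out, never from a script. Its argument "plan" is a list of rows, each an object of numbers: "ax", "ay", "az": the turn, a rotation vector about the tool's x, y, z each as a share of pi/2 rad, from -1 to 1; "tx", "ty", "tz": the shift along the tool's x, y, z each as a share of 0.15 m, from -1 to 1; "hand": the opening, from -1 (shut) to 1 (fully open). A call has 1 to 20 rows; each row shifts and turns the commanded pose from where the row before left it, along the tool's axes as they then stand; what a row does not reach is not made up. A row lasts 1/8 s, in which the tool goes at most 62.5 mm and 10.7 degrees, less where a joint would pass 70% of its speed; a pose out of reach is approached as far as the arm can. A call with a number of a shift or a turn outside -1 to 1 is refused whole. A call with a gripper value outside its range is refused whole. The fingers move at their own pace and stop on an object; "grip_force" is the grip in N (left out, the last holds). Time passes only in rows, so rows that do not move let the fingers close. It gives the time, the measured TCP pose, the force, the opening and the grip force at its end, in the units of the state.
- env.get_state(): the state, without advancing time (a new reading comes with each control period).
- env.read_camera(name): name is "scene" or "top"; returns a dict with "pixels" (384x512x3 uint8, red, green, blue), "intrinsics" (3x3 intrinsics, pixels), "R" (3x3) and "t" (3): a world point X has camera coordinates R X + t. Camera axes: x right, y down, z forward; pixel columns grow to the right and rows downward; lengths in m; the calibration is good to about 2 mm. A picture is of the moment at which its call begins. There is no depth.
- env.sign_off(): hands the job in; it is judged then, once.
The state is a dict: "t": time; "q": joint angles; "qd": joint speeds; "effort": joint torques, N m; "ee_pos": TCP position; "tool_rot": TCP orientation; "ft_force": force on the tool from outside, world axes, zero at the start; "ft_torque": the same for the moment, N m; "finger_gap": finger opening in m; "grip_force": force on a finger pad.
Only numpy, scipy, OpenCV 4.12 (cv2) and the standard library are available. Lean on these libraries where they do the work, as an engineer would, in place of code of your own. Each camera call takes 0.05 s, during which the arm holds its last target. There are 200 camera calls.

## Working session

There is one attempt and no reset: what is moved stays moved. The work goes in short steps, Python scripts to look and compute and a tool call to move; the robot and the scene stay as the last step left them, time stands still between calls to the robot, and variables do not carry over. Pictures are saved under pics/ and viewed, at most 14 in all, crops included, and the job is handed in when it is done.

Besides the shell and the picture viewer there is one more tool, called after "Emit:" as name([rows], argument=value, ...), one row to a line, values as JSON. carry_out: Moves the arm, as the interface text tells. Shift numbers are shares of 0.15 m and turn numbers shares of pi/2 rad, none past 1 either way. Its arguments: {"type":"object","properties":{"plan":{"type":"array"},"grip_force":{"type":"number"}},"required":["plan"]}

```bash
mkdir -p pics; python3 - <<'E'
from bench import env
import cv2,numpy as np
s=env.get_state();print(s['t'],s['ee_pos'],s['tool_rot'],s['finger_gap'])
for n in("top","scene"):
    c=env.read_camera(n);cv2.imwrite(f"pics/{n}0.png",cv2.cvtColor(c["pixels"],cv2.COLOR_RGB2BGR))
    print(n,np.round(c["intrinsics"],1).tolist(),np.round(c["R"],3).tolist(),np.round(c["t"],3).tolist(),np.round(-c["R"].T@c["t"],3))
E
```

```text
0.0 [ 0.21515217 -0.61276004  0.23030773] [-3.09517375e+00 -5.27702629e-01  6.37508762e-04] 0.08552432492910232
top [[493.9, 0.0, 256.2], [0.0, 493.9, 185.3], [0.0, 0.0, 1.0]] [[-0.008, -1.0, -0.006], [-0.991, 0.009, -0.133], [0.133, 0.005, -0.991]] [-0.012, 0.543, 1.207] [ 0.377 -0.022  1.269]
scene [[382.5, 0.0, 256.0], [0.0, 382.5, 189.3], [0.0, 0.0, 1.0]] [[0.991, 0.133, -0.01], [0.109, -0.849, -0.516], [-0.078, 0.511, -0.856]] [-0.529, -0.058, 1.131] [ 0.618 -0.557  0.933]
```

View pics/top0.png

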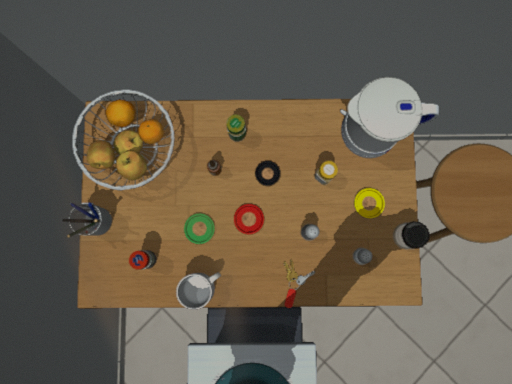

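View pics/scene0.png

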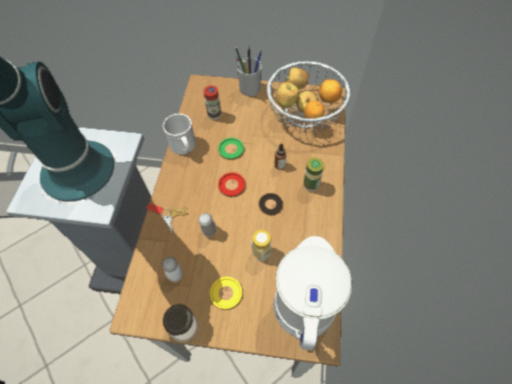

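Top view (+x up, +y left). Approximate pixels:

| Item | Pixel |
|---|---|
| Red lid | (139,260) |
| Green lid | (236,124) |
| Yellow lid | (329,170) |
| Dropper bottle | (214,166) |
| Red dish | (249,218) |
| Green dish | (200,228) |
| Black dish | (268,173) |
| Yellow dish | (369,203) |
| Shakers | (311,232), (363,257) |

The kettle stands near the yellow jar. The mug is near the red jar.

```bash
cat > h.py <<'E'
import cv2,numpy as np
from scipy.optimize import least_squares
from bench import env
# name: colour, z0,z1,radius, seed(top), seed(scene)
T={'jar_red':('r',.089,.109,.022,(139,260),(211,91)),'jar_yellow':('y',.080,.100,.022,(329,170),(262,238)),
'jar_green':('g',.086,.106,.0225,(236,124),(315,164)),
'dish_red':('r',0,.010,.0395,(249,218),(232,184)),'dish_yellow':('y',0,.010,.0395,(369,203),(227,293)),
'dish_green':('g',0,.010,.0395,(200,228),(231,149)),'dish_black':('k',0,.010,.0335,(268,173),(271,204)),
'bottle':('k',.07,.102,.009,(213,165),(281,151))}
def mask(im,c):
    h=cv2.cvtColor(im,cv2.COLOR_RGB2HSV).astype(int);H,S,V=h[...,0],h[...,1],h[...,2]
    return {'r':((H<5)|(H>174))&(S>170)&(V>60),'y':(H>21)&(H<34)&(S>130)&(V>110),'g':(H>35)&(H<85)&(S>100)&(V>50),'k':V<48}[c].astype(np.uint8)
def proj(c,P): q=c['R']@P.T+c['t'][:,None]; q=c['intrinsics']@q; return (q[:2]/q[2]).T
def hullc(p):
    m=cv2.moments(cv2.convexHull(p.astype(np.float32)));return np.array([m['m10'],m['m01']])/m['m00'],m['m00']
a=np.linspace(0,2*np.pi,60,endpoint=False)
def locate(c,name,seed):
    k,z0,z1,r=T[name][:4]
    n,l,st,ce=cv2.connectedComponentsWithStats(mask(c['pixels'],k))
    cand=[i for i in range(1,n) if st[i,4]>8 and np.hypot(*(st[i,:2]+st[i,2:4]/2-np.array(seed)))<14]
    if not cand: return None
    i=max(cand,key=lambda i:st[i,4])
    pts=np.argwhere(l==i)[:,::-1]; pc,A=hullc(pts)
    cyl=lambda x:np.vstack([np.c_[x[0]+r*np.cos(a),x[1]+r*np.sin(a),0*a+z] for z in(z0,z1)])
    s=least_squares(lambda x:hullc(proj(c,cyl(x)))[0]-pc,[.4,0])
    return s.x,A/hullc(proj(c,cyl(s.x)))[1],pc
E
python3 - <<'E'
from h import *
C={n:env.read_camera(n) for n in('top','scene')}
for n,v in T.items():
    for j,cn in enumerate(C):
        r=locate(C[cn],n,v[4+j]); print(n,cn,r and (np.round(r[0],4),round(r[1],2),np.round(r[2],1)))
c=C['top']; R,t,K=c['R'],c['t'],c['intrinsics']
def back(u,v,z):
    d=R.T@np.linalg.inv(K)@[u,v,1];o=-R.T@t;return np.round((o+d*(z-o[2])/d[2])[:2],3)
print('salt/pep',back(312,231,.085),back(364,256,.085),'kettle',back(388,108,.22),back(372,130,.05),'mug',back(195,290,.09),'blk',back(413,235,.12),'pens',back(88,218,.1),'basket edge',back(172,150,.1),'bulb',back(213,163,.1))
c=C['top']['pixels'][100:220,170:370][:,:,::-1];cv2.imwrite('pics/c1.png',cv2.resize(c,None,fx=4,fy=4,interpolation=cv2.INTER_CUBIC))
E
```

```text
jar_red top (array([0.3592, 0.2507]), 0.31, array([142.6, 260.3]))
jar_red scene (array([0.3603, 0.2559]), 0.23, array([209.8,  93.7]))
jar_yellow top (array([ 0.5726, -0.1912]), 0.8, array([328.3, 169.3]))
jar_yellow scene (array([ 0.5722, -0.189 ]), 0.8, array([261.1, 238.9]))
jar_green top (array([0.6883, 0.0334]), 0.31, array([235.1, 122.9]))
jar_green scene (array([0.6879, 0.0414]), 0.23, array([315.2, 163.8]))
dish_red top (array([0.461 , 0.0041]), 0.88, array([248.5, 218.6]))
dish_red scene (array([0.4618, 0.0065]), 0.78, array([231.4, 184. ]))
dish_yellow top (array([ 0.5003, -0.3059]), 0.94, array([369.3, 202.2]))
dish_yellow scene (array([ 0.4997, -0.303 ]), 1.0, array([225.6, 292.5]))
dish_green top (array([0.4377, 0.1307]), 0.94, array([198.9, 228.2]))
dish_green scene (array([0.438 , 0.1332]), 0.87, array([230.6, 148. ]))
dish_black top (array([ 0.5795, -0.0452]), 0.83, array([267.2, 172.6]))
dish_black scene None
bottle top (array([0.5912, 0.09  ]), 0.19, array([212.1, 163.1]))
bottle scene None
salt/pep [ 0.425 -0.149] [ 0.365 -0.271] kettle [ 0.686 -0.307] [ 0.679 -0.31 ] mug [0.289 0.129] blk [ 0.412 -0.378] pens [0.459 0.383] basket edge [0.622 0.186] bulb [0.589 0.087]
```

View pics/c1.png

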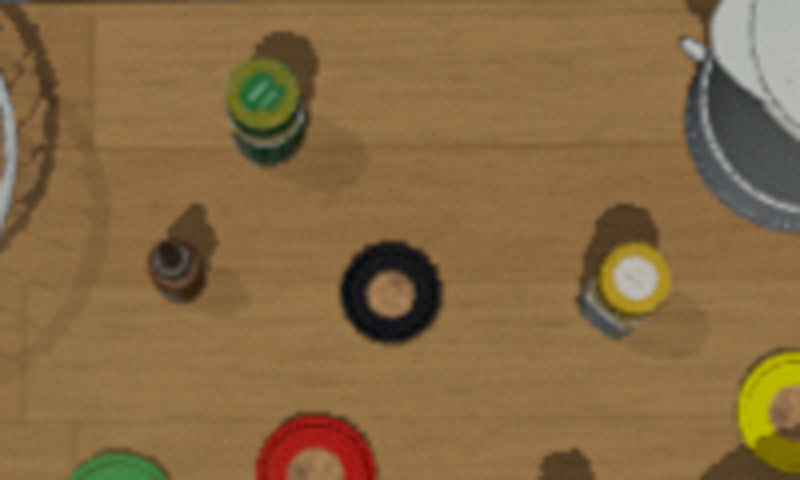

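The crop shows the green lid centre near top pixel (235.5,123), the bulb at (213,164), and the yellow lid centre at (328.5,169.5). These agree with the computed positions. First I'll lift, square the tool to the world axes (tool x = +x, tool y = −y, z down), then move to above the yellow jar.

Emit:
carry_out([
  {"tz": -0.3, "az": 0.1073, "hand": 1},
  {"tz": -0.3, "az": 0.1073, "hand": 1},
  {"tz": -0.2, "hand": 1},
  {"tx": 0.2, "ty": -0.235, "hand": 1},
  {"tx": 0.2, "ty": -0.235, "hand": 1},
  {"tx": 0.2, "ty": -0.235, "hand": 1},
  {"tx": 0.2, "ty": -0.235, "hand": 1},
  {"tx": 0.2, "ty": -0.235, "hand": 1},
  {"tx": 0.2, "ty": -0.235, "hand": 1},
  {"tx": 0.2, "ty": -0.235, "hand": 1},
  {"tx": 0.2, "ty": -0.235, "hand": 1},
  {"tx": 0.2, "ty": -0.235, "hand": 1},
  {"tx": 0.2, "ty": -0.235, "hand": 1},
  {"tx": 0.2, "ty": -0.235, "hand": 1},
  {"tx": 0.2, "ty": -0.235, "hand": 1},
  {"hand": 1},
  {"hand": 1},
])

```text
validation failed for argument at $.pl...
```

Emit:
carry_out([
  {"ax": 0, "ay": 0, "az": 0.1073, "tx": 0, "ty": 0, "tz": -0.3, "hand": 1},
  {"ax": 0, "ay": 0, "az": 0.1073, "tx": 0, "ty": 0, "tz": -0.3, "hand": 1},
  {"ax": 0, "ay": 0, "az": 0, "tx": 0, "ty": 0, "tz": -0.2, "hand": 1},
])

```text
t: 0.57
ee_pos: [0.2156, -0.6136, 0.3536]
tool_rot: [3.139, -0.001, 0.001]
ft_force: [-0.2, 0.4, -0.3]
finger_gap: 0.0854
grip_force: 0.0
```

Every row needs all its keys. Next move is to above the yellow jar.

Emit:
carry_out([
  {"ax": 0, "ay": 0, "az": 0, "tx": 0.2, "ty": -0.235, "tz": 0, "hand": 1},
  {"ax": 0, "ay": 0, "az": 0, "tx": 0.2, "ty": -0.235, "tz": 0, "hand": 1},
  {"ax": 0, "ay": 0, "az": 0, "tx": 0.2, "ty": -0.235, "tz": 0, "hand": 1},
  {"ax": 0, "ay": 0, "az": 0, "tx": 0.2, "ty": -0.235, "tz": 0, "hand": 1},
  {"ax": 0, "ay": 0, "az": 0, "tx": 0.2, "ty": -0.235, "tz": 0, "hand": 1},
  {"ax": 0, "ay": 0, "az": 0, "tx": 0.2, "ty": -0.235, "tz": 0, "hand": 1},
  {"ax": 0, "ay": 0, "az": 0, "tx": 0.2, "ty": -0.235, "tz": 0, "hand": 1},
  {"ax": 0, "ay": 0, "az": 0, "tx": 0.2, "ty": -0.235, "tz": 0, "hand": 1},
  {"ax": 0, "ay": 0, "az": 0, "tx": 0.2, "ty": -0.235, "tz": 0, "hand": 1},
  {"ax": 0, "ay": 0, "az": 0, "tx": 0.2, "ty": -0.235, "tz": 0, "hand": 1},
  {"ax": 0, "ay": 0, "az": 0, "tx": 0.2, "ty": -0.235, "tz": 0, "hand": 1},
  {"ax": 0, "ay": 0, "az": 0, "tx": 0.2, "ty": -0.235, "tz": 0, "hand": 1},
  {"ax": 0, "ay": 0, "az": 0, "tx": 0, "ty": 0, "tz": 0, "hand": 1},
  {"ax": 0, "ay": 0, "az": 0, "tx": 0, "ty": 0, "tz": 0, "hand": 1},
])

```text
t: 2.33
ee_pos: [0.5747, -0.1907, 0.3509]
tool_rot: [3.141, 0.0, -0.002]
ft_force: [-0.7, -1.3, -0.4]
finger_gap: 0.0854
grip_force: 0.0
```

Emit:
carry_out([
  {"ax": 0, "ay": 0, "az": 0, "tx": -0.015, "ty": 0, "tz": 0.3, "hand": 1},
  {"ax": 0, "ay": 0, "az": 0, "tx": 0, "ty": 0, "tz": 0.35, "hand": 1},
  {"ax": 0, "ay": 0, "az": 0, "tx": 0, "ty": 0, "tz": 0.35, "hand": 1},
  {"ax": 0, "ay": 0, "az": 0, "tx": 0, "ty": 0, "tz": 0.3, "hand": 1},
  {"ax": 0, "ay": 0, "az": 0, "tx": 0, "ty": 0, "tz": 0.3, "hand": 1},
  {"ax": 0, "ay": 0, "az": 0, "tx": 0, "ty": 0, "tz": 0.2, "hand": 1},
  {"ax": 0, "ay": 0, "az": 0, "tx": 0, "ty": 0, "tz": 0.1, "hand": 1},
  {"ax": 0, "ay": 0, "az": 0, "tx": 0, "ty": 0, "tz": 0, "hand": 1},
  {"ax": 0, "ay": 0, "az": 0, "tx": 0, "ty": 0, "tz": 0, "hand": -1},
  {"ax": 0, "ay": 0, "az": 0, "tx": 0, "ty": 0, "tz": 0, "hand": -1},
  {"ax": 0, "ay": 0, "az": 0, "tx": 0, "ty": 0, "tz": 0, "hand": -1},
  {"ax": 0, "ay": 0, "az": 0, "tx": 0, "ty": 0, "tz": 0, "hand": -1},
  {"ax": 0, "ay": 0, "az": 0, "tx": 0, "ty": 0, "tz": 0, "hand": -1},
  {"ax": 0, "ay": 0, "az": 0, "tx": 0, "ty": 0, "tz": 0, "hand": -1},
], grip_force=35)

```text
t: 4.08
ee_pos: [0.5741, -0.19, 0.068]
tool_rot: [3.141, 0.001, 0.004]
ft_force: [-0.3, 0.5, 5.7]
finger_gap: 0.0454
grip_force: 34.3
```

Emit:
carry_out([
  {"ax": 0, "ay": 0, "az": 0, "tx": 0, "ty": 0, "tz": -0.2, "hand": -1},
  {"ax": 0, "ay": 0, "az": 0, "tx": 0, "ty": 0, "tz": -0.3, "hand": -1},
  {"ax": 0, "ay": 0, "az": 0, "tx": 0, "ty": 0, "tz": -0.3, "hand": -1},
  {"ax": 0, "ay": 0, "az": 0, "tx": -0.122, "ty": 0.19, "tz": 0, "hand": -1},
  {"ax": 0, "ay": 0, "az": 0, "tx": -0.122, "ty": 0.19, "tz": 0, "hand": -1},
  {"ax": 0, "ay": 0, "az": 0, "tx": -0.122, "ty": 0.19, "tz": 0, "hand": -1},
  {"ax": 0, "ay": 0, "az": 0, "tx": -0.122, "ty": 0.19, "tz": 0, "hand": -1},
  {"ax": 0, "ay": 0, "az": 0, "tx": 0, "ty": 0, "tz": 0, "hand": -1},
  {"ax": 0, "ay": 0, "az": 0, "tx": 0, "ty": 0, "tz": 0, "hand": -1},
  {"ax": 0, "ay": 0, "az": 0, "tx": 0, "ty": 0, "tz": 0.2, "hand": -1},
  {"ax": 0, "ay": 0, "az": 0, "tx": 0, "ty": 0, "tz": 0.25, "hand": -1},
  {"ax": 0, "ay": 0, "az": 0, "tx": 0, "ty": 0, "tz": 0.15, "hand": -1},
  {"ax": 0, "ay": 0, "az": 0, "tx": 0, "ty": 0, "tz": 0.1, "hand": -1},
  {"ax": 0, "ay": 0, "az": 0, "tx": 0, "ty": 0, "tz": 0.07, "hand": -1},
  {"ax": 0, "ay": 0, "az": 0, "tx": 0, "ty": 0, "tz": 0, "hand": -1},
  {"ax": 0, "ay": 0, "az": 0, "tx": 0, "ty": 0, "tz": 0, "hand": -1},
])

```text
t: 6.08
ee_pos: [0.501, -0.3034, 0.0721]
tool_rot: [3.141, 0.003, 0.003]
ft_force: [-1.2, 3.3, 6.8]
finger_gap: 0.0451
grip_force: 35.9
```

Emit:
carry_out([
  {"ax": 0, "ay": 0, "az": 0, "tx": 0, "ty": 0, "tz": 0, "hand": 1},
  {"ax": 0, "ay": 0, "az": 0, "tx": 0, "ty": 0, "tz": 0, "hand": 1},
  {"ax": 0, "ay": 0, "az": 0, "tx": 0, "ty": 0, "tz": 0, "hand": 1},
  {"ax": 0, "ay": 0, "az": 0, "tx": 0, "ty": 0, "tz": -0.2, "hand": 1},
  {"ax": 0, "ay": 0, "az": 0, "tx": 0, "ty": 0, "tz": -0.4, "hand": 1},
  {"ax": 0, "ay": 0, "az": 0, "tx": 0, "ty": 0, "tz": -0.4, "hand": 1},
  {"ax": 0, "ay": 0, "az": 0, "tx": 0, "ty": 0, "tz": -0.4, "hand": 1},
  {"ax": 0, "ay": 0, "az": 0, "tx": 0.139, "ty": -0.25, "tz": 0, "hand": 1},
  {"ax": 0, "ay": 0, "az": 0, "tx": 0.139, "ty": -0.25, "tz": 0, "hand": 1},
  {"ax": 0, "ay": 0, "az": 0, "tx": 0.139, "ty": -0.25, "tz": 0, "hand": 1},
  {"ax": 0, "ay": 0, "az": 0, "tx": 0.139, "ty": -0.25, "tz": 0, "hand": 1},
  {"ax": 0, "ay": 0, "az": 0, "tx": 0.139, "ty": -0.25, "tz": 0, "hand": 1},
  {"ax": 0, "ay": 0, "az": 0, "tx": 0.139, "ty": -0.25, "tz": 0, "hand": 1},
  {"ax": 0, "ay": 0, "az": 0, "tx": 0.139, "ty": -0.25, "tz": 0, "hand": 1},
  {"ax": 0, "ay": 0, "az": 0, "tx": 0.139, "ty": -0.25, "tz": 0, "hand": 1},
  {"ax": 0, "ay": 0, "az": 0, "tx": 0.139, "ty": -0.25, "tz": 0, "hand": 1},
  {"ax": 0, "ay": 0, "az": 0, "tx": 0, "ty": 0, "tz": 0, "hand": 1},
  {"ax": 0, "ay": 0, "az": 0, "tx": 0, "ty": 0, "tz": 0, "hand": 1},
])

```text
t: 8.32
ee_pos: [0.6869, 0.0327, 0.2802]
tool_rot: [3.141, 0.0, -0.001]
ft_force: [0.2, -0.6, -0.2]
finger_gap: 0.0854
grip_force: 0.0
```

```bash
python3 - <<'E'
from h import *
c=env.read_camera('scene');cv2.imwrite('pics/s2.png',cv2.resize(c['pixels'][:,:,::-1],None,fx=1.5,fy=1.5,interpolation=cv2.INTER_CUBIC))
E
```

```text
(no output)
```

View pics/s2.png

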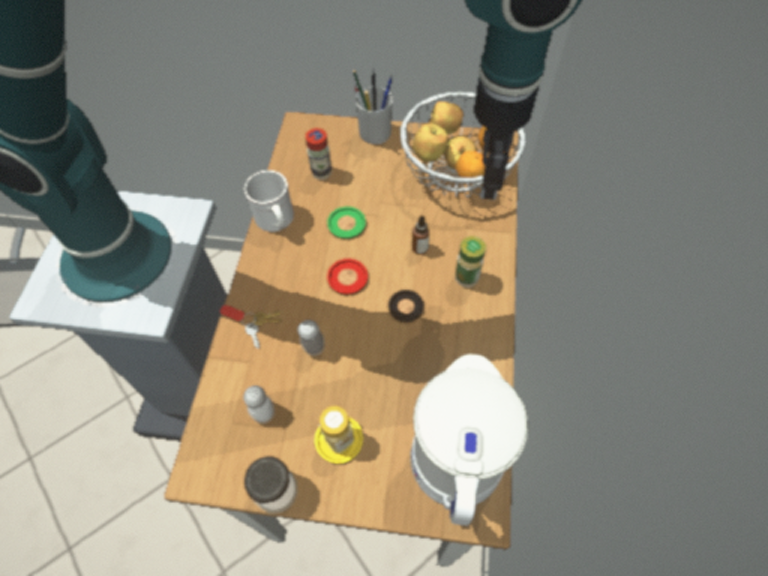

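The yellow jar stands centred in its dish at (336,430), and the gripper is above the green jar at (471,258). Next: descend, grip the green jar and lift it.

Emit:
carry_out([
  {"ax": 0, "ay": 0, "az": 0, "tx": 0, "ty": -0.01, "tz": 0.25, "hand": 1},
  {"ax": 0, "ay": 0, "az": 0, "tx": 0, "ty": 0, "tz": 0.35, "hand": 1},
  {"ax": 0, "ay": 0, "az": 0, "tx": 0, "ty": 0, "tz": 0.35, "hand": 1},
  {"ax": 0, "ay": 0, "az": 0, "tx": 0, "ty": 0, "tz": 0.25, "hand": 1},
  {"ax": 0, "ay": 0, "az": 0, "tx": 0, "ty": 0, "tz": 0.17, "hand": 1},
  {"ax": 0, "ay": 0, "az": 0, "tx": 0, "ty": 0, "tz": 0, "hand": 1},
  {"ax": 0, "ay": 0, "az": 0, "tx": 0, "ty": 0, "tz": 0, "hand": 1},
  {"ax": 0, "ay": 0, "az": 0, "tx": 0, "ty": 0, "tz": 0, "hand": -1},
  {"ax": 0, "ay": 0, "az": 0, "tx": 0, "ty": 0, "tz": 0, "hand": -1},
  {"ax": 0, "ay": 0, "az": 0, "tx": 0, "ty": 0, "tz": 0, "hand": -1},
  {"ax": 0, "ay": 0, "az": 0, "tx": 0, "ty": 0, "tz": 0, "hand": -1},
  {"ax": 0, "ay": 0, "az": 0, "tx": 0, "ty": 0, "tz": 0, "hand": -1},
  {"ax": 0, "ay": 0, "az": 0, "tx": 0, "ty": 0, "tz": 0, "hand": -1},
])

```text
t: 10.0
ee_pos: [0.688, 0.0349, 0.0765]
tool_rot: [3.141, 0.001, 0.003]
ft_force: [-0.4, -0.4, 5.9]
finger_gap: 0.0436
grip_force: 35.4
```

Emit:
carry_out([
  {"ax": 0, "ay": 0, "az": 0, "tx": 0, "ty": 0, "tz": -0.2, "hand": -1},
  {"ax": 0, "ay": 0, "az": 0, "tx": 0, "ty": 0, "tz": -0.4, "hand": -1},
  {"ax": 0, "ay": 0, "az": 0, "tx": 0, "ty": 0, "tz": -0.4, "hand": -1},
  {"ax": 0, "ay": 0, "az": 0, "tx": -0.2, "ty": -0.09, "tz": 0, "hand": -1},
  {"ax": 0, "ay": 0, "az": 0, "tx": -0.25, "ty": -0.09, "tz": 0, "hand": -1},
  {"ax": 0, "ay": 0, "az": 0, "tx": -0.25, "ty": -0.09, "tz": 0, "hand": -1},
  {"ax": 0, "ay": 0, "az": 0, "tx": -0.25, "ty": -0.09, "tz": 0, "hand": -1},
  {"ax": 0, "ay": 0, "az": 0, "tx": -0.25, "ty": -0.09, "tz": 0, "hand": -1},
  {"ax": 0, "ay": 0, "az": 0, "tx": -0.25, "ty": -0.1, "tz": 0, "hand": -1},
  {"ax": 0, "ay": 0, "az": 0, "tx": -0.21, "ty": -0.1, "tz": 0, "hand": -1},
  {"ax": 0, "ay": 0, "az": 0, "tx": 0, "ty": 0, "tz": 0, "hand": -1},
  {"ax": 0, "ay": 0, "az": 0, "tx": 0, "ty": 0, "tz": 0.3, "hand": -1},
  {"ax": 0, "ay": 0, "az": 0, "tx": 0, "ty": 0, "tz": 0.25, "hand": -1},
  {"ax": 0, "ay": 0, "az": 0, "tx": 0, "ty": 0, "tz": 0, "hand": -1},
  {"ax": 0, "ay": 0, "az": 0, "tx": 0, "ty": 0, "tz": 0, "hand": -1},
])

```text
t: 11.88
ee_pos: [0.4392, 0.1326, 0.1437]
tool_rot: [-3.141, -0.0, -0.002]
ft_force: [0.2, 0.2, -1.0]
finger_gap: 0.0441
grip_force: 36.1
```

```bash
python3 - <<'E'
from h import *
c=env.read_camera('scene');cv2.imwrite('pics/s3.png',cv2.resize(c['pixels'][60:220,140:360,::-1],None,fx=3,fy=3,interpolation=cv2.INTER_CUBIC))
E
```

```text
(no output)
```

View pics/s3.png

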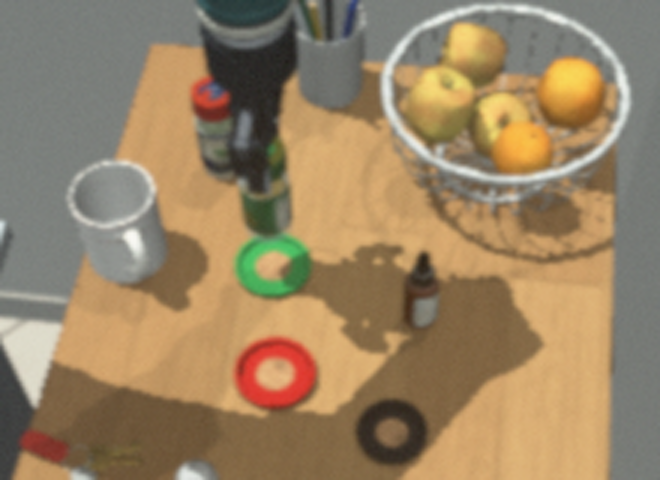

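The crop shows the green jar held upright above the green dish at (272,265). The bottle at (422,295) and the red jar at (213,130) haven't moved. Next I'll lower, release and lift.

Emit:
carry_out([
  {"ax": 0, "ay": 0, "az": 0, "tx": 0, "ty": 0, "tz": 0.2, "hand": -1},
  {"ax": 0, "ay": 0, "az": 0, "tx": 0, "ty": 0, "tz": 0.12, "hand": -1},
  {"ax": 0, "ay": 0, "az": 0, "tx": 0, "ty": 0, "tz": 0.06, "hand": -1},
  {"ax": 0, "ay": 0, "az": 0, "tx": 0, "ty": 0, "tz": 0.03, "hand": -1},
  {"ax": 0, "ay": 0, "az": 0, "tx": 0, "ty": 0, "tz": 0, "hand": -1},
  {"ax": 0, "ay": 0, "az": 0, "tx": 0, "ty": 0, "tz": 0, "hand": -1},
  {"ax": 0, "ay": 0, "az": 0, "tx": 0, "ty": 0, "tz": 0, "hand": 1},
  {"ax": 0, "ay": 0, "az": 0, "tx": 0, "ty": 0, "tz": 0, "hand": 1},
  {"ax": 0, "ay": 0, "az": 0, "tx": 0, "ty": 0, "tz": 0, "hand": 1},
  {"ax": 0, "ay": 0, "az": 0, "tx": 0, "ty": 0, "tz": -0.2, "hand": 1},
  {"ax": 0, "ay": 0, "az": 0, "tx": 0, "ty": 0, "tz": -0.4, "hand": 1},
  {"ax": 0, "ay": 0, "az": 0, "tx": 0, "ty": 0, "tz": -0.4, "hand": 1},
  {"ax": 0, "ay": 0, "az": 0, "tx": 0, "ty": 0, "tz": -0.1, "hand": 1},
  {"ax": 0, "ay": 0, "az": 0, "tx": 0, "ty": 0, "tz": 0, "hand": 1},
  {"ax": 0, "ay": 0, "az": 0, "tx": 0, "ty": 0, "tz": 0, "hand": 1},
])

```text
t: 13.8
ee_pos: [0.437, 0.1319, 0.2445]
tool_rot: [3.141, 0.001, -0.005]
ft_force: [-0.3, -0.6, 0.1]
finger_gap: 0.0853
grip_force: 0.0
```

```bash
cat >> h.py <<'E'
def back(c,u,v,z):
    d=c['R'].T@np.linalg.inv(c['intrinsics'])@[u,v,1];o=-c['R'].T@c['t'];return np.round((o+d*(z-o[2])/d[2])[:2],4)
E
python3 - <<'E'
from h import *
c=env.read_camera('scene')
print('bulb',back(c,281.3,146,.102),'base',back(c,280,167.5,.0))
for n,s in(('jar_red',(211,91)),):print(n,locate(c,n,s))
p=c['pixels'][70:190,160:320,::-1];cv2.imwrite('pics/s4.png',cv2.resize(p,None,fx=5,fy=5,interpolation=cv2.INTER_CUBIC))
E
```

```text
bulb [0.5928 0.0845] base [0.5938 0.0836]
jar_red (array([0.35846721, 0.2538611 ]), 0.19518837777954898, array([209.07894737,  94.15789474]))
```

View pics/s4.png

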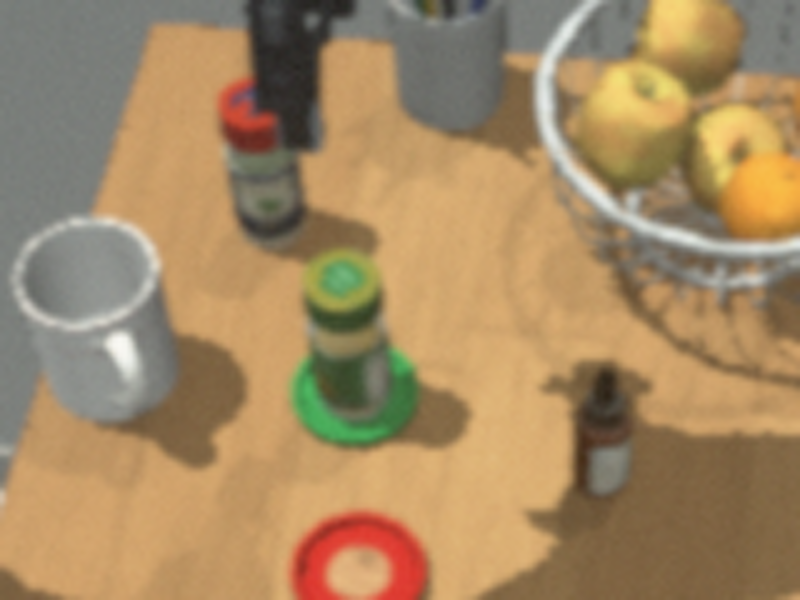

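The green jar is centred in its dish at crop (345,390). I put the bottle at about (0.591, 0.088). Next: move over it, descend and grip.

Emit:
carry_out([
  {"ax": 0, "ay": 0, "az": 0, "tx": 0.2, "ty": 0.06, "tz": 0, "hand": 1},
  {"ax": 0, "ay": 0, "az": 0, "tx": 0.25, "ty": 0.07, "tz": 0, "hand": 1},
  {"ax": 0, "ay": 0, "az": 0, "tx": 0.25, "ty": 0.07, "tz": 0, "hand": 1},
  {"ax": 0, "ay": 0, "az": 0, "tx": 0.2, "ty": 0.06, "tz": 0, "hand": 1},
  {"ax": 0, "ay": 0, "az": 0, "tx": 0.127, "ty": 0.033, "tz": 0, "hand": 1},
  {"ax": 0, "ay": 0, "az": 0, "tx": 0, "ty": 0, "tz": 0, "hand": 1},
  {"ax": 0, "ay": 0, "az": 0, "tx": 0, "ty": 0, "tz": 0.3, "hand": 1},
  {"ax": 0, "ay": 0, "az": 0, "tx": 0, "ty": 0, "tz": 0.3, "hand": 1},
  {"ax": 0, "ay": 0, "az": 0, "tx": 0, "ty": 0, "tz": 0.3, "hand": 1},
  {"ax": 0, "ay": 0, "az": 0, "tx": 0, "ty": 0, "tz": 0.25, "hand": 1},
  {"ax": 0, "ay": 0, "az": 0, "tx": 0, "ty": 0, "tz": 0.15, "hand": 1},
  {"ax": 0, "ay": 0, "az": 0, "tx": 0, "ty": 0, "tz": 0.08, "hand": 1},
  {"ax": 0, "ay": 0, "az": 0, "tx": 0, "ty": 0, "tz": 0, "hand": 1},
  {"ax": 0, "ay": 0, "az": 0, "tx": 0, "ty": 0, "tz": 0, "hand": -1},
  {"ax": 0, "ay": 0, "az": 0, "tx": 0, "ty": 0, "tz": 0, "hand": -1},
  {"ax": 0, "ay": 0, "az": 0, "tx": 0, "ty": 0, "tz": 0, "hand": -1},
  {"ax": 0, "ay": 0, "az": 0, "tx": 0, "ty": 0, "tz": 0, "hand": -1},
  {"ax": 0, "ay": 0, "az": 0, "tx": 0, "ty": 0, "tz": 0, "hand": -1},
  {"ax": 0, "ay": 0, "az": 0, "tx": 0, "ty": 0, "tz": 0, "hand": -1},
  {"ax": 0, "ay": 0, "az": 0, "tx": 0, "ty": 0, "tz": 0, "hand": -1},
])

```text
t: 16.35
ee_pos: [0.5929, 0.0887, 0.0401]
tool_rot: [-3.141, -0.001, -0.002]
ft_force: [-0.9, -0.1, 6.6]
finger_gap: 0.0313
grip_force: 34.4
```

Emit:
carry_out([
  {"ax": 0, "ay": 0, "az": 0, "tx": 0, "ty": 0, "tz": -0.2, "hand": -1},
  {"ax": 0, "ay": 0, "az": 0, "tx": 0, "ty": 0, "tz": -0.3, "hand": -1},
  {"ax": 0, "ay": 0, "az": 0, "tx": 0, "ty": 0, "tz": -0.2, "hand": -1},
  {"ax": 0, "ay": 0, "az": 0, "tx": -0.02, "ty": 0.22, "tz": 0, "hand": -1},
  {"ax": 0, "ay": 0, "az": 0, "tx": -0.02, "ty": 0.22, "tz": 0, "hand": -1},
  {"ax": 0, "ay": 0, "az": 0, "tx": -0.02, "ty": 0.22, "tz": 0, "hand": -1},
  {"ax": 0, "ay": 0, "az": 0, "tx": -0.015, "ty": 0.22, "tz": 0, "hand": -1},
  {"ax": 0, "ay": 0, "az": 0, "tx": 0, "ty": 0, "tz": 0, "hand": -1},
  {"ax": 0, "ay": 0, "az": 0, "tx": 0, "ty": 0, "tz": 0, "hand": -1},
  {"ax": 0, "ay": 0, "az": 0, "tx": 0, "ty": 0, "tz": 0.2, "hand": -1},
  {"ax": 0, "ay": 0, "az": 0, "tx": 0, "ty": 0, "tz": 0.2, "hand": -1},
  {"ax": 0, "ay": 0, "az": 0, "tx": 0, "ty": 0, "tz": 0.15, "hand": -1},
  {"ax": 0, "ay": 0, "az": 0, "tx": 0, "ty": 0, "tz": 0.08, "hand": -1},
  {"ax": 0, "ay": 0, "az": 0, "tx": 0, "ty": 0, "tz": 0.03, "hand": -1},
  {"ax": 0, "ay": 0, "az": 0, "tx": 0, "ty": 0, "tz": 0, "hand": -1},
  {"ax": 0, "ay": 0, "az": 0, "tx": 0, "ty": 0, "tz": 0, "hand": -1},
])

```text
t: 18.35
ee_pos: [0.5817, -0.0435, 0.0461]
tool_rot: [3.141, 0.001, 0.003]
ft_force: [0.1, 0.3, -0.7]
finger_gap: 0.031
grip_force: 35.0
```

```bash
python3 - <<'E'
from h import *
for k in(0,):
    c=env.read_camera('scene');p=c['pixels'][150:260,200:340,::-1];cv2.imwrite('pics/s5.png',cv2.resize(p,None,fx=5,fy=5,interpolation=cv2.INTER_CUBIC))
E
```

```text
(no output)
```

View pics/s5.png

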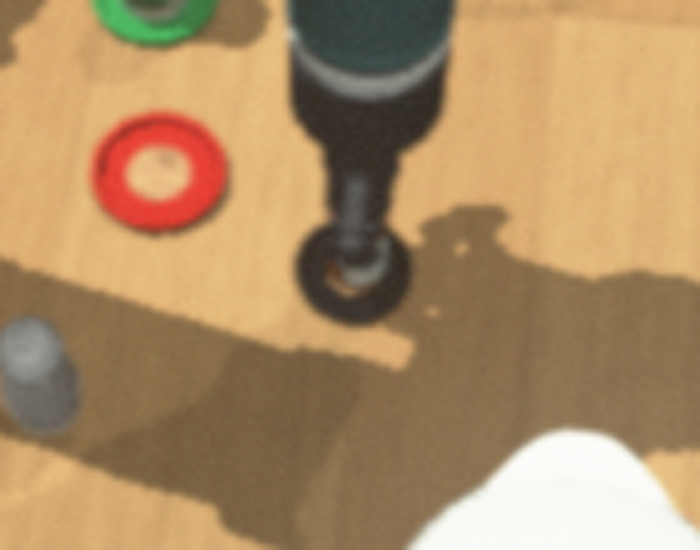

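The bottle is in the hand and centred in the black dish at (353,272), hanging about 1 mm above its floor. Next I'll lower slightly, release, lift and head towards the red jar.

Emit:
carry_out([
  {"ax": 0, "ay": 0, "az": 0, "tx": 0, "ty": 0, "tz": 0.01, "hand": -1},
  {"ax": 0, "ay": 0, "az": 0, "tx": 0, "ty": 0, "tz": 0, "hand": -1},
  {"ax": 0, "ay": 0, "az": 0, "tx": 0, "ty": 0, "tz": 0, "hand": 1},
  {"ax": 0, "ay": 0, "az": 0, "tx": 0, "ty": 0, "tz": 0, "hand": 1},
  {"ax": 0, "ay": 0, "az": 0, "tx": 0, "ty": 0, "tz": 0, "hand": 1},
  {"ax": 0, "ay": 0, "az": 0, "tx": 0, "ty": 0, "tz": 0, "hand": 1},
  {"ax": 0, "ay": 0, "az": 0, "tx": 0, "ty": 0, "tz": -0.2, "hand": 1},
  {"ax": 0, "ay": 0, "az": 0, "tx": 0, "ty": 0, "tz": -0.35, "hand": 1},
  {"ax": 0, "ay": 0, "az": 0, "tx": 0, "ty": 0, "tz": -0.35, "hand": 1},
  {"ax": 0, "ay": 0, "az": 0, "tx": 0, "ty": 0, "tz": -0.4, "hand": 1},
  {"ax": 0, "ay": 0, "az": 0, "tx": 0, "ty": 0, "tz": -0.3, "hand": 1},
  {"ax": 0, "ay": 0, "az": 0, "tx": -0.176, "ty": -0.258, "tz": 0, "hand": 1},
  {"ax": 0, "ay": 0, "az": 0, "tx": -0.176, "ty": -0.258, "tz": 0, "hand": 1},
  {"ax": 0, "ay": 0, "az": 0, "tx": -0.176, "ty": -0.258, "tz": 0, "hand": 1},
  {"ax": 0, "ay": 0, "az": 0, "tx": -0.176, "ty": -0.258, "tz": 0, "hand": 1},
  {"ax": 0, "ay": 0, "az": 0, "tx": -0.176, "ty": -0.258, "tz": 0, "hand": 1},
  {"ax": 0, "ay": 0, "az": 0, "tx": 0, "ty": 0, "tz": 0, "hand": 1},
  {"ax": 0, "ay": 0, "az": 0, "tx": 0, "ty": 0, "tz": 0, "hand": 1},
])

```text
t: 20.65
ee_pos: [0.4492, 0.1495, 0.2839]
tool_rot: [3.141, 0.001, 0.001]
ft_force: [-0.4, -0.1, -0.5]
finger_gap: 0.0853
grip_force: 0.0
```

```bash
python3 - <<'E'
from h import *
c=env.read_camera('scene');print(back(c,211.3,90.7,.109))
a1=cv2.resize(c['pixels'][70:220,170:330,::-1],(480,450),interpolation=cv2.INTER_CUBIC)
t=cv2.imread('pics/top0.png')[230:290,120:160];a2=cv2.resize(t,(300,450),interpolation=cv2.INTER_CUBIC)
cv2.imwrite('pics/s6.png',np.hstack([a1,a2]))
c=env.read_camera('top');print(back(c,138.5,260,.109),back(c,139.5,260,.109))
E
```

```text
[0.3653 0.2589]
[0.3601 0.2582] [0.3601 0.2559]
```

View pics/s6.png

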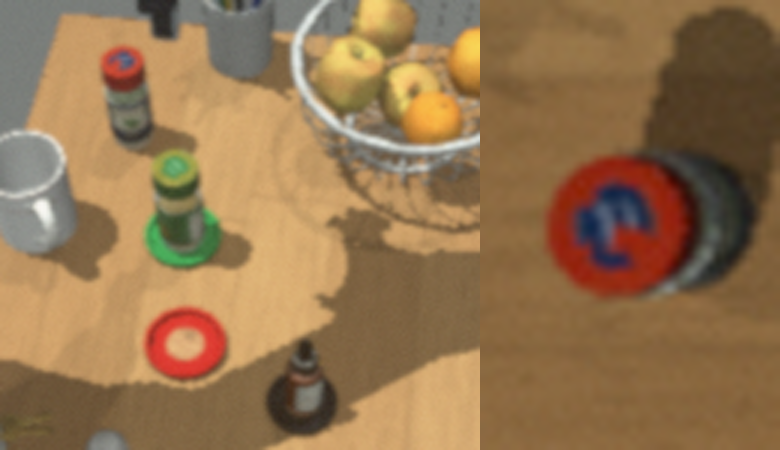

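The bottle stands upright in the black dish at (303,390). The red lid centre is at top pixel (138.4,260), about (0.361, 0.258). Next: move over the red jar, descend and grip.

Emit:
carry_out([
  {"ax": 0, "ay": 0, "az": 0, "tx": -0.196, "ty": -0.241, "tz": 0, "hand": 1},
  {"ax": 0, "ay": 0, "az": 0, "tx": -0.196, "ty": -0.241, "tz": 0, "hand": 1},
  {"ax": 0, "ay": 0, "az": 0, "tx": -0.196, "ty": -0.241, "tz": 0, "hand": 1},
  {"ax": 0, "ay": 0, "az": 0, "tx": 0, "ty": 0, "tz": 0, "hand": 1},
  {"ax": 0, "ay": 0, "az": 0, "tx": 0, "ty": 0, "tz": 0, "hand": 1},
  {"ax": 0, "ay": 0, "az": 0, "tx": 0, "ty": 0, "tz": 0.3, "hand": 1},
  {"ax": 0, "ay": 0, "az": 0, "tx": 0, "ty": 0, "tz": 0.3, "hand": 1},
  {"ax": 0, "ay": 0, "az": 0, "tx": 0, "ty": 0, "tz": 0.3, "hand": 1},
  {"ax": 0, "ay": 0, "az": 0, "tx": 0, "ty": 0, "tz": 0.25, "hand": 1},
  {"ax": 0, "ay": 0, "az": 0, "tx": 0, "ty": 0, "tz": 0.15, "hand": 1},
  {"ax": 0, "ay": 0, "az": 0, "tx": 0, "ty": 0, "tz": 0.08, "hand": 1},
  {"ax": 0, "ay": 0, "az": 0, "tx": 0, "ty": 0, "tz": 0, "hand": 1},
  {"ax": 0, "ay": 0, "az": 0, "tx": 0, "ty": 0, "tz": 0, "hand": 1},
  {"ax": 0, "ay": 0, "az": 0, "tx": 0, "ty": 0, "tz": 0, "hand": -1},
  {"ax": 0, "ay": 0, "az": 0, "tx": 0, "ty": 0, "tz": 0, "hand": -1},
  {"ax": 0, "ay": 0, "az": 0, "tx": 0, "ty": 0, "tz": 0, "hand": -1},
  {"ax": 0, "ay": 0, "az": 0, "tx": 0, "ty": 0, "tz": 0, "hand": -1},
  {"ax": 0, "ay": 0, "az": 0, "tx": 0, "ty": 0, "tz": 0, "hand": -1},
  {"ax": 0, "ay": 0, "az": 0, "tx": 0, "ty": 0, "tz": 0, "hand": -1},
])

```text
t: 23.12
ee_pos: [0.3611, 0.2587, 0.0774]
tool_rot: [-3.141, -0.001, -0.002]
ft_force: [-0.2, -0.5, 5.6]
finger_gap: 0.043
grip_force: 34.5
```

Emit:
carry_out([
  {"ax": 0, "ay": 0, "az": 0, "tx": 0, "ty": 0, "tz": -0.2, "hand": -1},
  {"ax": 0, "ay": 0, "az": 0, "tx": 0, "ty": 0, "tz": -0.37, "hand": -1},
  {"ax": 0, "ay": 0, "az": 0, "tx": 0, "ty": 0, "tz": -0.4, "hand": -1},
  {"ax": 0, "ay": 0, "az": 0, "tx": 0, "ty": 0, "tz": -0.3, "hand": -1},
  {"ax": 0, "ay": 0, "az": 0, "tx": 0, "ty": 0, "tz": 0, "hand": -1},
  {"ax": 0, "ay": 0, "az": 0, "tx": 0.0956, "ty": 0.241, "tz": 0, "hand": -1},
  {"ax": 0, "ay": 0, "az": 0, "tx": 0.0956, "ty": 0.241, "tz": 0, "hand": -1},
  {"ax": 0, "ay": 0, "az": 0, "tx": 0.0956, "ty": 0.241, "tz": 0, "hand": -1},
  {"ax": 0, "ay": 0, "az": 0, "tx": 0.0956, "ty": 0.241, "tz": 0, "hand": -1},
  {"ax": 0, "ay": 0, "az": 0, "tx": 0.0956, "ty": 0.241, "tz": 0, "hand": -1},
  {"ax": 0, "ay": 0, "az": 0, "tx": 0.0956, "ty": 0.241, "tz": 0, "hand": -1},
  {"ax": 0, "ay": 0, "az": 0, "tx": 0.0956, "ty": 0.241, "tz": 0, "hand": -1},
  {"ax": 0, "ay": 0, "az": 0, "tx": 0, "ty": 0, "tz": 0, "hand": -1},
  {"ax": 0, "ay": 0, "az": 0, "tx": 0, "ty": 0, "tz": 0, "hand": -1},
  {"ax": 0, "ay": 0, "az": 0, "tx": 0, "ty": 0, "tz": 0.3, "hand": -1},
  {"ax": 0, "ay": 0, "az": 0, "tx": 0, "ty": 0, "tz": 0.35, "hand": -1},
  {"ax": 0, "ay": 0, "az": 0, "tx": 0, "ty": 0, "tz": 0.3, "hand": -1},
  {"ax": 0, "ay": 0, "az": 0, "tx": 0, "ty": 0, "tz": 0.1, "hand": -1},
  {"ax": 0, "ay": 0, "az": 0, "tx": 0, "ty": 0, "tz": 0, "hand": -1},
  {"ax": 0, "ay": 0, "az": 0, "tx": 0, "ty": 0, "tz": 0, "hand": -1},
])

```text
t: 25.62
ee_pos: [0.4624, 0.0057, 0.1113]
tool_rot: [3.142, 0.002, 0.005]
ft_force: [0.2, -0.7, -0.1]
finger_gap: 0.0424
grip_force: 35.7
```

Emit:
carry_out([
  {"ax": 0, "ay": 0, "az": 0, "tx": 0, "ty": 0, "tz": 0.1, "hand": -1},
  {"ax": 0, "ay": 0, "az": 0, "tx": 0, "ty": 0, "tz": 0.06, "hand": -1},
  {"ax": 0, "ay": 0, "az": 0, "tx": 0, "ty": 0, "tz": 0.035, "hand": -1},
  {"ax": 0, "ay": 0, "az": 0, "tx": 0, "ty": 0, "tz": 0, "hand": -1},
  {"ax": 0, "ay": 0, "az": 0, "tx": 0, "ty": 0, "tz": 0, "hand": -1},
  {"ax": 0, "ay": 0, "az": 0, "tx": 0, "ty": 0, "tz": 0, "hand": 1},
  {"ax": 0, "ay": 0, "az": 0, "tx": 0, "ty": 0, "tz": 0, "hand": 1},
  {"ax": 0, "ay": 0, "az": 0, "tx": 0, "ty": 0, "tz": 0, "hand": 1},
  {"ax": 0, "ay": 0, "az": 0, "tx": 0, "ty": 0, "tz": 0, "hand": 1},
  {"ax": 0, "ay": 0, "az": 0, "tx": 0, "ty": 0, "tz": -0.2, "hand": 1},
  {"ax": 0, "ay": 0, "az": 0, "tx": 0, "ty": 0, "tz": -0.4, "hand": 1},
  {"ax": 0, "ay": 0, "az": 0, "tx": 0, "ty": 0, "tz": -0.4, "hand": 1},
  {"ax": 0, "ay": 0, "az": 0, "tx": 0, "ty": 0, "tz": -0.4, "hand": 1},
  {"ax": 0, "ay": 0, "az": 0, "tx": 0, "ty": 0, "tz": -0.4, "hand": 1},
  {"ax": 0, "ay": 0, "az": 0, "tx": 0, "ty": 0, "tz": -0.2, "hand": 1},
  {"ax": 0, "ay": 0, "az": 0, "tx": 0, "ty": 0, "tz": 0, "hand": 1},
  {"ax": 0, "ay": 0, "az": 0, "tx": 0, "ty": 0, "tz": 0, "hand": 1},
])

```text
t: 27.75
ee_pos: [0.4606, 0.0052, 0.3795]
tool_rot: [3.141, 0.001, -0.003]
ft_force: [0.2, -0.3, 0.6]
finger_gap: 0.0853
grip_force: 0.0
```

```bash
python3 - <<'E'
from h import *
c=env.read_camera('scene');cv2.imwrite('pics/s7.png',cv2.resize(c['pixels'][120:330,130:340,::-1],None,fx=2.8,fy=2.8,interpolation=cv2.INTER_CUBIC))
E
```

```text
(no output)
```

View pics/s7.png

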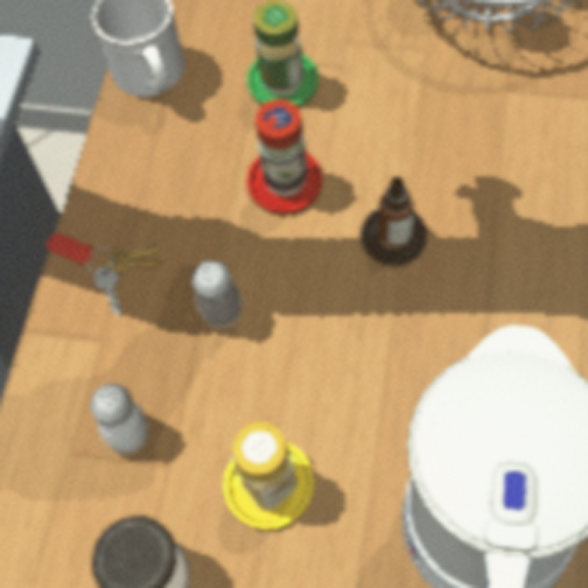

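The red (284,180), green (283,78) and yellow (267,480) jars and the bottle (394,235) all stand upright inside their own dishes. The shakers at (217,295) and (120,418) are still in place, and the gripper is clear.

```bash
python3 -c "
from bench import env
print(env.sign_off())"
```

```text
the job is handed in; nothing more can be done
None
```

The job is handed in, with no verdict returned: in the last picture all three jars and the dropper bottle stand upright in their matching dishes and both shakers look unmoved, at about 28 s of the 93 s allowed.

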